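Pack the sensor kit tray

ROBOT

A 7-joint arm with a two-finger parallel gripper is mounted at the origin on the work surface. World frame = base frame: x ahead of the robot, y to its left, z up, the work surface at z = 0. Lengths are in m, angles in rad, forces in N, time in s.
With the tool pointing down it reaches from about 0.425 to 0.875 m from the base axis. Payload 9.9 kg.
Tool frame: the origin (TCP) lies at the very end of the fingers, on their centre line; the grasp point (between the pads) lies 19 mm behind it; z points along the fingers, y is the line along which they close (so a half turn about z gives the same grasp; the last joint's range is limited). The gripper opens to 85 mm and grips with 20 to 120 N. Pads are 22 mm wide; open, the fingers measure 114 mm over their backs; the gripper's body (76 mm by 85 mm) begins 54 mm behind the grasp point. The pads swing forward as they close: fully open they stand 13 mm farther back than shut.
Start: joints at [-1.432, 0.576, 0.025, 1.437, -0.015, 1.129, -0.057], TCP at [0.149, 0.658, 0.231] pointing down, gripper open.
Joint ranges: [-2.76, 2.76], [-0.34, 2.15], [-1.52, 1.57], [0.19, 2.46], [-1.09, 4.23], [0.17, 1.99], [-2.82, 2.82]. Speed limits (rad/s): [2.22, 2.22, 3.01, 3.01, 3.14, 3.14, 3.14].

INTERFACE

Orientations are given as a rotation vector (axis times angle).
In Python, from station import bot gives the robot as it stands.
- The arm moves only by the tool arm_command, never from a script. Its argument "increments" is a list of rows, each a list of 3 entries, a list of its own where there are three numbers: the shift along the tool's x, y, z in cm, then the turn about the tool's z in degrees, then the opening in per cent of the stroke, from 0 (shut) to 100 (fully open). In form: [[[dx, dy, dz], roll, claw], ...]. A call has 1 to 12 rows; each row is the pose to reach, as a shift and turn from the pose commanded when the call began, along the tool's axes at that moment; what a row does not reach only later rows make up. A row lasts 1/8 s, in which the tool goes at most 62.5 mm and 10.7 degrees, less where a joint would pass 70% of its speed; a pose out of reach is approached as far as the arm can. A call with a gripper value outside its range is refused whole. The fingers move at their own pace and stop on an object; the grip force is fixed at half the most. Time passes only in rows, so rows that repeat a pose let the fingers close. It gives the time, the measured TCP pose, the force, the opening and the grip force at its end, in the units of the state.
- bot.get_state(): the state, without advancing time (a new reading comes with each control period).
- bot.snapshot(name): name is "scene" or "top" or "wrist"; returns the picture (384x512x3 uint8, blue, green, red); there is no depth.
- bot.calibration(name): a dict with "mtx" (3x3 intrinsics, pixels), "R" (3x3) and "t" (3): a world point X has camera coordinates R X + t; the wrist camera has in their place "T_tool_cam" (4x4, takes a point from camera to tool coordinates, whose origin is the TCP and whose axes are the flange's). Camera axes: x right, y down, z forward; pixel columns grow to the right and rows downward; lengths in m; the calibration is good to about 2 mm. A picture is of the moment at which its call begins: read the wrist's pose just before it. calibration takes no time and is no camera call.
- bot.close_job(): hands the job in; it is judged then, once.
The state is a dict: "time": time; "q": joint angles; "joint_velocities": joint speeds; "effort": joint torques, N m; "tcp_pos": TCP position; "eef_rot": TCP orientation; "ft_force": force on the tool from outside, world axes, zero at the start; "wrist_torque": the same for the moment, N m; "grip_width": opening from 0.0 (shut) to 1.0 (fully open); "gripper_force": force on a finger pad.
Only numpy, scipy, OpenCV 4.12 (cv2) and the standard library are available. Lean on these libraries where they do the work, as an engineer would, in place of code of your own. Each camera call takes 0.05 s, during which the arm holds its last target. There are 200 camera calls.

TASK

Pack the sensor kit in the blue tray: stand the steel load cell in the round black cup, with the orange guard ring laid flat on top of it around its boss; stand the beige bobbin upright in the grey square pocket; and set the silver heat sink fins down, squarely centred on the white comb, so that the fins slide between each other all the way down. Leave the brass load cell and the black heat sink where they are: they belong to another kit.

Things in the scene. Friction and masses are not known exactly. Their poses are not given: they have to be found in the camera images.
- tray: Blue open kit tray, fixed: 140 (x) x 310 (y) mm outside, 22 mm high, walls and floor 4 mm thick. Origin: centre of its underside, on the bench; z up. The three nests (cup, pocket, comb) sit in it in a row along its y axis, 100 mm apart, the middle one at the tray's centre; which is where changes.
- cup: Round black cup for the steel load cell: 76 mm across outside, 66 mm inside, rim 8 mm high, floor 3 mm thick. Origin: centre of its underside. Fixed in the blue tray, its origin 4 mm above the bench and its x and y parallel to the tray's.
- pocket: Grey square open pocket for the bobbin: 64 x 64 mm outside, 54 x 54 mm inside, 20 mm high, floor 5 mm thick. Origin: centre of its underside. Fixed in the blue tray, its origin 4 mm above the bench and its x and y parallel to the tray's.
- comb: White comb for the silver heat sink: a plate 64 x 64 x 6 mm with three upright fins, each 30 mm long along x, 3 mm thick and 18 mm high (tops 24 mm above the origin), at y = -16, 0 and 16 mm. Its fins enter the three gaps of the silver heat sink with 5 mm of play either way; fully down, the heat sink's fin tips stand on the plate. Origin: centre of its underside. Fixed in the blue tray, its origin 4 mm above the bench and its x and y parallel to the tray's.
- steel_cell: Load cell: upright silvery steel cylinder 46 mm across and 34 mm high, with a steel boss 16 mm across and 12 mm high in the middle of its top (46 mm in all) and a thin dark band round it. Origin: centre of the underside, z up. About 350 g. Goes in the cup.
- ring: Orange plastic guard ring lying flat: 44 mm outside, 28 mm hole, 16 mm high, about 30 g. Origin: centre of its underside, z up. Goes flat on the shoulder of the steel load cell, around its boss.
- bobbin: Beige turned bobbin standing upright: 32 mm across and 52 mm high, with a 20 mm waist between heights 18 and 30 mm, about 60 g. Origin: centre of its underside, z up. Goes in the pocket.
- silver_sink: Heat sink lying fins down: silver aluminium plate 40 (x) x 52 (y) x 10 mm on top of four upright fins, each 3 mm thick, 22 mm high and running the full 40 mm along x at y = -24, -8, 8 and 24 mm; 32 mm high in all. Origin: centre of the underside (fin tips, midway between the outer fins), z up. About 110 g. Goes on the comb, its x axis along the comb's x (either way round).
- brass_cell: Load cell: upright yellow brass cylinder 46 mm across and 34 mm high, with a brass boss 16 mm across and 12 mm high in the middle of its top (46 mm in all) and a thin dark band round it. Origin: centre of the underside, z up. Look-alike: leave it.
- black_sink: Heat sink lying fins down: black plate 40 (x) x 52 (y) x 10 mm on top of five upright fins, each 3 mm thick, 22 mm high and running the full 40 mm along x; 32 mm high in all. Origin: centre of the underside (fin tips, midway between the outer fins), z up. Look-alike: leave it.
Not all that is in view belongs to the job. There is more than one size of the ring; the job needs the smaller.

How it is judged:
By the outcome, as a careful person would: the job done as asked, in the order asked, and still so for the second after the job is handed in, with the robot touching nothing.
It also fails if it takes over 96 s, if anything falls off the work surface, if the arm or the gripper's body presses on something with over 40 N, if the wrist force passes 120 N, or if a joint passes its speed limit or range.

## Working session

There is one attempt and no reset: what is moved stays moved. The work goes in short steps, Python scripts to look and compute and a tool call to move; the robot and the scene stay as the last step left them, time stands still between calls to the robot, and variables do not carry over. Pictures are saved under pics/ and viewed, at most 14 in all, crops included, and the job is handed in when it is done.

Besides the shell and the picture viewer there is one more tool, called after "Request:" in YAML: its name, and indented under it one key for each argument. arm_command: Moves the arm, as the interface text tells. Its arguments: {"type":"object","properties":{"increments":{"type":"array","items":{"type":"array"}}},"required":["increments"]}

```bash
mkdir -p pics; ls; python3 - <<'E'
from station import bot
import cv2, numpy as np
s=bot.get_state(); print(s)
for n in("scene","top"):
    cv2.imwrite(f"pics/{n}0.png",bot.snapshot(n)); print(n,bot.calibration(n))
print(bot.calibration("wrist"))
E
```

```text
pics
{'time': 0.0, 'q': array([-1.43178095,  0.57653067,  0.02482398,  1.43793447, -0.0149897 ,
        1.12905323, -0.05651184]), 'joint_velocities': array([-0.00138047,  0.00120548, -0.00046612, -0.00077004, -0.00062693,
        0.00258715, -0.00032715]), 'effort': array([-1.26339660e-04, -7.65752149e+01,  2.25016907e+00, -2.85975784e+01,
        1.52749481e-02,  1.25392459e-02,  2.47197829e-05]), 'tcp_pos': array([0.14903977, 0.65784122, 0.23043388]), 'eef_rot': array([-3.49194924e-01, -3.12201962e+00,  2.73045355e-03]), 'ft_force': array([ 0.38567452, -0.21522315,  0.02301003]), 'wrist_torque': array([ 0.04607665, -0.0062549 ,  0.00155301]), 'gripper_force': 0.0, 'grip_width': 0.9972456704530502}
scene {'mtx': array([[459.74374005,   0.        , 259.02869838],
       [  0.        , 459.74374005, 187.1850933 ],
       [  0.        ,   0.        ,   1.        ]]), 'R': array([[-0.43293475,  0.9013477 , -0.0118246 ],
       [ 0.74468019,  0.35023092, -0.56814586],
       [-0.50795562, -0.25477563, -0.82284292]]), 't': array([ 0.19296355, -0.33800755,  1.31861889])}
top {'mtx': array
[... 169 characters left out ...]
66288, -0.99968359, -0.02450813],
       [-0.99373459, -0.00289006, -0.11172833],
       [ 0.11162215,  0.02498728, -0.99343653]]), 't': array([0.01998088, 0.48220884, 1.24688837])}
{'mtx': array([[295.98534366,   0.        , 257.36023909],
       [  0.        , 295.98534366, 195.82086127],
       [  0.        ,   0.        ,   1.        ]]), 'T_tool_cam': array([[ 5.60545054e-04, -9.54667404e-01, -2.97674040e-01,
         7.61743373e-02],
       [ 9.99999729e-01,  3.93214955e-04,  6.22007221e-04,
         1.02013472e-03],
       [-4.76760134e-04, -2.97674308e-01,  9.54667366e-01,
        -1.42890070e-01],
       [ 0.00000000e+00,  0.00000000e+00,  0.00000000e+00,
         1.00000000e+00]])}
```

View pics/top0.png

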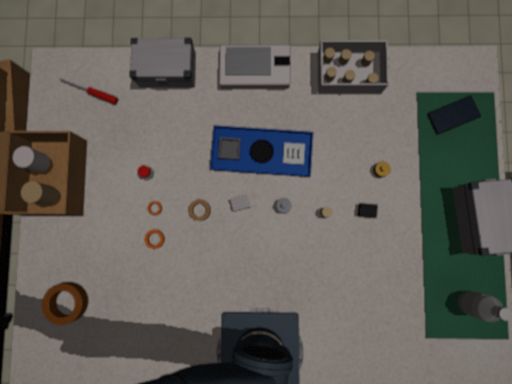

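View pics/scene0.png

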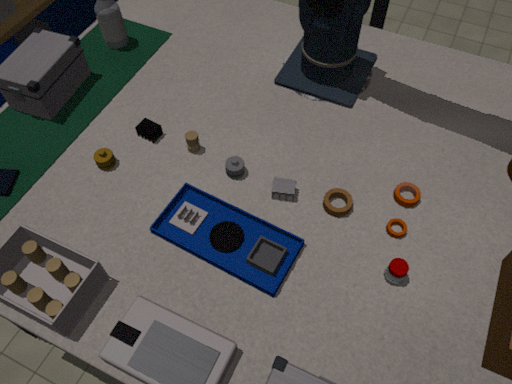

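Candidates (top picture):
- **Rings:** small orange at (155,208). Larger orange at (155,239), tan tape at (199,210) and brown roll at (65,303) are look-alikes.
- **Load cells:** steel at (283,206), brass at (382,170).
- **Heat sinks:** silver at (240,203), black at (368,210).
- **Bobbin:** beige at (326,212). The box cylinders at (345,65) and the crate jar at (33,192) are look-alikes.
- **Nests:** pocket (229,149), cup (262,151), comb (294,153).

I choose the small orange ring, steel cell, silver sink and the bobbin at (326,212), and check them in a close crop.

```bash
cat > h.py <<'E'
import cv2, numpy as np
from scipy.spatial.transform import Rotation as Ro
from station import bot
def cam(n,s=None):
    c=bot.calibration(n)
    if n!="wrist": return c["mtx"],c["R"],c["t"]
    s=s or bot.get_state(); T=np.eye(4); T[:3,:3]=Ro.from_rotvec(s["eef_rot"]).as_matrix(); T[:3,3]=s["tcp_pos"]
    W=np.linalg.inv(T@c["T_tool_cam"]); return c["mtx"],W[:3,:3],W[:3,3]
def ray(C,uv,z):
    K,R,t=C; d=R.T@np.linalg.inv(K)@np.array([uv[0],uv[1],1.]); o=-R.T@t
    return o+d*(z-o[2])/d[2]
def proj(C,X):
    K,R,t=C; p=K@(R@np.asarray(X,float)+t); return p[:2]/p[2]
def shot(n):
    s=bot.get_state(); return bot.snapshot(n),cam(n,s),s
def totool(p,s=None):
    "world target for TCP -> shift in tool axes, cm"
    s=s or bot.get_state(); return np.round(Ro.from_rotvec(s["eef_rot"]).as_matrix().T@(np.asarray(p)-s["tcp_pos"])*100,2)
E
python3 - <<'E'
from h import *
C=cam("top")
for n,uv,z in [("ring",(155,208),.016),("bigring",(155,239),.016),("steel",(283,206),.046),("bobbin",(326,212),.052),("silver",(240,203),.032),("brass",(382,170),.046),("black",(368,210),.032),("pocket",(229,149),.024),("cup",(262,151),.012),("comb",(294,153),.028)]:
    p=ray(C,uv,z); print(n,p.round(3),np.hypot(*p[:2]).round(3))
print(proj(C,bot.get_state()["tcp_pos"]))
s=bot.get_state(); print(Ro.from_rotvec(s["eef_rot"]).as_matrix().round(3))
im=cv2.imread("pics/top0.png")[115:255,135:400]
cv2.imwrite("pics/c1.png",cv2.resize(cv2.convertScaleAbs(im,alpha=1.6),None,fx=3,fy=3,interpolation=cv2.INTER_CUBIC))
E
```

```text
ring [0.424 0.321 0.016] 0.532
bigring [0.33  0.318 0.016] 0.458
steel [ 0.43  -0.069  0.046] 0.435
bobbin [ 0.412 -0.195  0.052] 0.456
silver [0.439 0.059 0.032] 0.443
brass [ 0.538 -0.364  0.046] 0.65
black [ 0.42  -0.323  0.032] 0.53
pocket [0.606 0.095 0.024] 0.614
cup [ 0.603 -0.006  0.012] 0.603
comb [ 0.593 -0.104  0.028] 0.602
[ -4.48852155 311.67806912]
[[-0.975  0.221 -0.   ]
 [ 0.221  0.975 -0.001]
 [-0.    -0.001 -1.   ]]
```

View pics/c1.png

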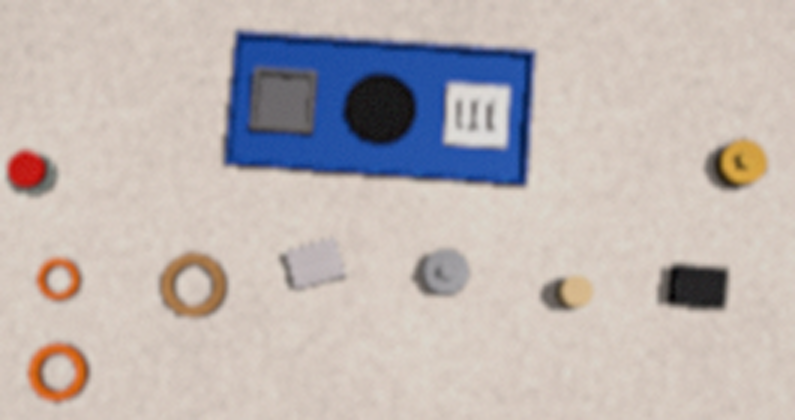

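The crop confirms the small ring at top px (155,208). The silver sink has its long side across and is turned about 10°, and the steel cell's grey boss shows at (283,206). The tray is turned about 2–3°. Next I measure by masks and set out.

```bash
python3 - <<'E'
from h import *
im=cv2.imread("pics/top0.png"); C=cam("top"); hsv=cv2.cvtColor(im,cv2.COLOR_BGR2HSV)
m=cv2.inRange(hsv,(100,120,50),(125,255,255)); m[:,:200]=0;m[:,330:]=0;m[:110]=0;m[190:]=0
c=max(cv2.findContours(m,0,2)[0],key=cv2.contourArea)
box=cv2.boxPoints(cv2.minAreaRect(cv2.convexHull(c))); P=np.array([ray(C,b,.022) for b in box]); print(P.round(3),P.mean(0).round(4))
m=cv2.inRange(hsv,(3,150,80),(16,255,255))[190:225,140:170]
M=cv2.moments(m,True);print("ring",ray(C,(M["m10"]/M["m00"]+140,M["m01"]/M["m00"]+190),.014).round(4))
for w in [(.45,.32,.2),(.46,-.0,.2),(.436,-.069,.2)]: print(totool(w))
E
```

```text
[[ 0.544  0.153  0.022]
 [ 0.681  0.146  0.022]
 [ 0.66  -0.16   0.022]
 [ 0.524 -0.15   0.022]] [ 0.6022 -0.0029  0.022 ]
ring [0.4251 0.3239 0.014 ]
[-36.82 -26.3    3.1 ]
[-44.86 -57.29   3.14]
[-44.05 -64.55   3.15]
```

Request:
arm_command:
  increments:
    - [[-36.8,-26.3,3.1],77,100]
    - [[-36.8,-26.3,3.1],77,100]
    - [[-36.8,-26.3,3.1],77,100]
    - [[-36.8,-26.3,3.1],77,100]
    - [[-36.8,-26.3,3.1],77,100]
    - [[-36.8,-26.3,3.1],77,100]
    - [[-36.8,-26.3,3.1],77,100]
    - [[-36.8,-26.3,3.1],77,100]
    - [[-36.8,-26.3,3.1],77,100]
    - [[-36.8,-26.3,3.1],77,100]
    - [[-36.8,-26.3,3.1],77,100]

```text
time: 1.48
tcp_pos: [0.4487, 0.3222, 0.2002]
eef_rot: [-2.212, -2.229, 0.0]
ft_force: [0.9, 0.1, -0.5]
grip_width: 0.997
gripper_force: 0.0
```

```bash
python3 - <<'E'
from h import *
im,C,s=shot("wrist"); cv2.imwrite("pics/w1.png",im); print(Ro.from_rotvec(s["eef_rot"]).as_matrix().round(3))
hsv=cv2.cvtColor(im,cv2.COLOR_BGR2HSV); m=cv2.inRange(hsv,(3,150,80),(16,255,255))
for c in cv2.findContours(m,0,2)[0]:
    if cv2.contourArea(c)>150:
        (u,v),r=cv2.minEnclosingCircle(c); e=cv2.fitEllipse(c); print(e, ray(C,e[0],.010).round(4), proj(C,[.4251,.3239,.01]).round(1))
p=ray(C,(0,0),0); print(totool((.44,-.069,.2),s))
E
```

```text
[[-0.008  1.    -0.001]
 [ 1.     0.008  0.001]
 [ 0.001 -0.001 -1.   ]]
((236.9676055908203, 169.65928649902344), (36.10676956176758, 36.97434997558594), 111.62035369873047) [0.4254 0.3269 0.01  ] [236.7 172.2]
((151.87884521484375, 172.78530883789062), (47.47980499267578, 53.213138580322266), 126.85076141357422) [0.3274 0.3224 0.01  ] [236.7 172.2]
[-39.11  -1.18   0.  ]
```

View pics/w1.png

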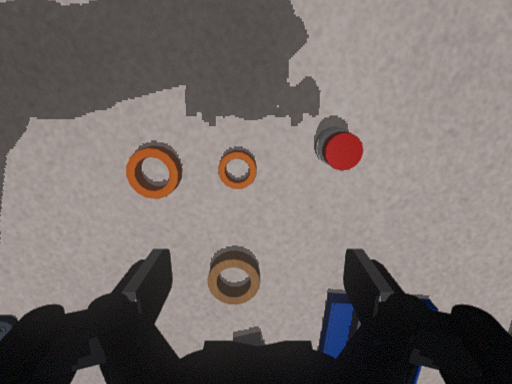

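Request:
arm_command:
  increments:
    - [[-39,0,0],0,100]
    - [[-39,0,0],0,100]
    - [[-39,0,0],0,100]
    - [[-39,0,0],0,100]
    - [[-39,0,0],0,100]
    - [[-39,0,0],0,100]
    - [[-39,0,0],0,100]
    - [[-39,-0.5,0],0,100]
    - [[-39,-0.5,0],0,100]
    - [[-39,-0.5,0],0,100]

```text
time: 2.78
tcp_pos: [0.4467, -0.0677, 0.2002]
eef_rot: [-2.213, -2.229, -0.0]
ft_force: [-0.4, -0.5, 0.1]
grip_width: 1.0
gripper_force: 0.0
```

The wrist view shows the small ring at (237,170) left of the red cap, and the bigger ring at (152,173). The fingers appear at rows 250 and below. Small ring is at about (0.425, 0.326). Now the steel cell.

```bash
python3 - <<'E'
from h import *
im,C,s=shot("wrist"); cv2.imwrite("pics/w2.png",im)
for z in(.0,.034,.046): print(proj(C,[.43,-.069,z]).round(1))
E
```

```text
[243.1 172.9]
[241.6 180. ]
[241.1 182.8]
```

View pics/w2.png

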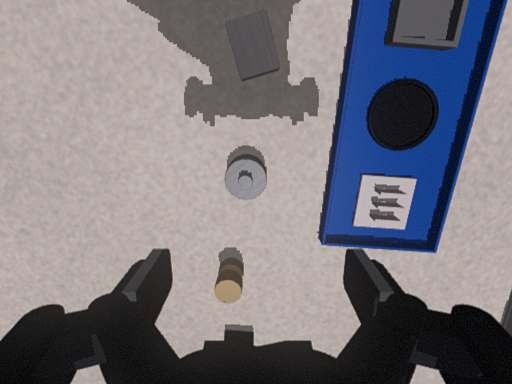

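Steel cell shoulder centres at about (246,179), cup at (402,114), comb plate at (386,202), bobbin top at (228,290), and the shaded silver sink at (253,45).

```bash
python3 - <<'E'
from h import *
im=cv2.imread("pics/w2.png"); s=bot.get_state(); C=cam("wrist",s); g=cv2.cvtColor(im,cv2.COLOR_BGR2GRAY); hsv=cv2.cvtColor(im,cv2.COLOR_BGR2HSV)
def big(m,x0,y0,x1,y1):
    k=np.zeros_like(m); k[y0:y1,x0:x1]=m[y0:y1,x0:x1]; return cv2.convexHull(max(cv2.findContours(k,0,2)[0],key=cv2.contourArea))
# cell: bluish grey vs warm bench
b=im[...,0].astype(int)-im[...,2]; 
c=big(((b>2)&(g>90)).astype(np.uint8)*255,215,150,280,210); e=cv2.fitEllipse(c); print("cell",e,ray(C,e[0],.034).round(4),ray(C,(246,179),.034).round(4))
c=big(cv2.inRange(g,0,45),355,70,450,160); e=cv2.fitEllipse(c); print("cup",e,ray(C,e[0],.012).round(4))
c=big(cv2.inRange(g,110,255)&cv2.inRange(hsv,(0,0,0),(180,60,255)),345,165,425,236); bx=cv2.boxPoints(cv2.minAreaRect(c)); P=np.array([ray(C,q,.010) for q in bx]); print("comb",P.round(4),P.mean(0).round(4))
c=big(cv2.inRange(hsv,(12,70,110),(30,255,255)),205,265,255,310);e=cv2.fitEllipse(c); print("bobbin",e,ray(C,e[0],.052).round(4))
c=big(cv2.inRange(g,60,82),225,5,285,85); print("sink",cv2.minAreaRect(c))
E
```

```text
cell ((245.19737243652344, 178.70413208007812), (39.4819450378418, 40.6728401184082), 89.3055648803711) [ 0.4339 -0.0679  0.034 ] [ 0.4347 -0.0682  0.034 ]
cup ((401.8368835449219, 113.4399642944336), (69.2471923828125, 77.22086334228516), 39.56523132324219) [6.023e-01 3.000e-04 1.200e-02]
comb [[ 0.5634 -0.1309  0.01  ]
 [ 0.5681 -0.0616  0.01  ]
 [ 0.631  -0.0727  0.01  ]
 [ 0.6301 -0.1434  0.01  ]] [ 0.5981 -0.1022  0.01  ]
bobbin ((227.56866455078125, 290.76556396484375), (22.98040771484375, 26.408203125), 95.60930633544922) [ 0.4138 -0.1955  0.052 ]
sink ((251.07839965820312, 45.703941345214844), (62.500221252441406, 40.503849029541016), 72.55281066894531)
```

Request:
arm_command:
  increments:
    - [[0,-1.3,5],0,100]
    - [[0,-1.3,10],0,100]
    - [[0,-1.3,14],0,100]
    - [[0,-1.3,17],0,100]
    - [[0,-1.3,18.7],0,100]
    - [[0,-1.3,18.7],0,100]
    - [[0,-1.3,18.7],0,0]
    - [[0,-1.3,18.7],0,0]
    - [[0,-1.3,18.7],0,0]
    - [[0,-1.3,18.7],0,0]
    - [[0,-1.3,18.7],0,0]
    - [[0,-1.3,18.7],0,0]

```text
time: 4.32
tcp_pos: [0.4341, -0.0694, 0.0144]
eef_rot: [2.216, 2.225, 0.002]
ft_force: [-1.8, 1.1, 12.2]
grip_width: 0.516
gripper_force: 59.4
```

Request:
arm_command:
  increments:
    - [[0,0,-4],0,0]
    - [[0,0,-8],0,0]
    - [[2,5,-8],0,0]
    - [[4,10,-8],0,0]
    - [[6,15,-8],0,0]
    - [[6.6,16.8,-8],0,0]
    - [[6.6,16.8,-8],0,0]
    - [[6.6,16.8,-5],0,0]
    - [[6.6,16.8,-3],0,0]
    - [[6.6,16.8,-2],0,0]
    - [[6.6,16.8,-2],0,0]

```text
time: 5.7
tcp_pos: [0.6004, -0.0033, 0.0332]
eef_rot: [-2.217, -2.225, 0.002]
ft_force: [0.6, -0.3, -3.9]
grip_width: 0.51
gripper_force: 63.7
```

```bash
python3 - <<'E'
from h import *
s=bot.get_state(); print(s["tcp_pos"].round(4),s["ft_force"].round(1),s["grip_width"],totool((.602,-.001,.0214),s))
im,C,s=shot("wrist"); cv2.imwrite("pics/w3.png",im)
E
```

```text
[ 0.6004 -0.0033  0.0332] [ 0.6 -0.3 -3.9] 0.5102522027374184 [0.23 0.16 1.18]
```

View pics/w3.png

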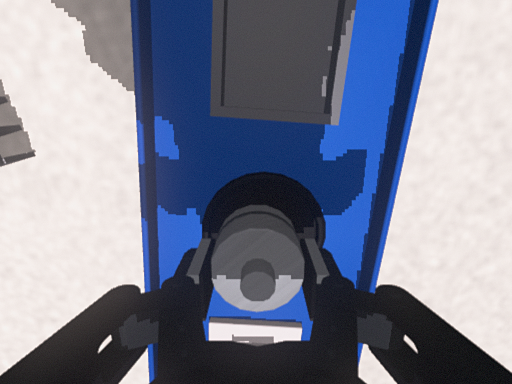

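The cell (centre near (258,265)) hangs inside the cup outline (203–325 wide). I lower, release and rise.

Request:
arm_command:
  increments:
    - [[0.2,0.2,0.7],0,0]
    - [[0.2,0.2,1.1],0,0]
    - [[0.2,0.2,1.15],0,0]
    - [[0.2,0.2,1.15],0,75]
    - [[0.2,0.2,1.15],0,75]
    - [[0.2,0.2,1.15],0,75]
    - [[0.2,0.2,-3],0,75]
    - [[0.2,0.2,-8],0,100]
    - [[0.2,0.2,-13],0,100]
    - [[0.2,0.2,-17],0,100]
    - [[0.2,0.2,-17],0,100]

```text
time: 7.12
tcp_pos: [0.605, -0.0013, 0.2067]
eef_rot: [2.214, 2.223, 0.007]
ft_force: [-0.1, -0.6, -1.8]
grip_width: 0.997
gripper_force: 0.0
```

```bash
python3 - <<'E'
from h import *
im,C,s=shot("wrist"); cv2.imwrite("pics/w4.png",im)
print(s["tcp_pos"],totool((.425,.3255,.1),s),totool((.52,.15,.2),s))
E
```

```text
[ 0.6049613  -0.00126454  0.20674277] [ 32.74 -17.93  10.58] [15.16 -8.44  0.63]
```

View pics/w4.png

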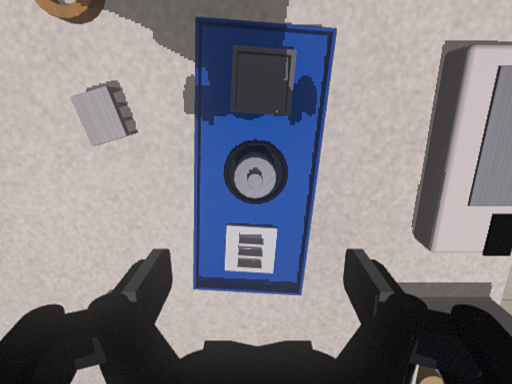

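The cell stands upright in the cup at (255,178). Pocket at (263,80), comb at (250,248), and sink plate centre near (100,113), turned. I measure them all from this view.

```bash
cat >> h.py <<'E'
def big(m,x0,y0,x1,y1):
    k=np.zeros_like(m); k[y0:y1,x0:x1]=m[y0:y1,x0:x1]; return cv2.convexHull(max(cv2.findContours(k,0,2)[0],key=cv2.contourArea))
def rect(C,c,z):
    P=np.array([ray(C,q,z) for q in cv2.boxPoints(cv2.minAreaRect(c))]); e=np.diff(np.vstack([P,P[:1]]),axis=0)[:,:2]
    return P.mean(0).round(4),(np.linalg.norm(e,axis=1)*1000).round(1),np.degrees(np.arctan2(e[:,1],e[:,0])).round(1)
E
python3 - <<'E'
from h import *
im,C,s=shot("wrist"); g=cv2.cvtColor(im,cv2.COLOR_BGR2GRAY); hsv=cv2.cvtColor(im,cv2.COLOR_BGR2HSV)
print(s["tcp_pos"].round(4),s["joint_velocities"].round(3).max())
blue=cv2.inRange(hsv,(100,120,30),(125,255,255)); nb=cv2.bitwise_not(blue)
print("tray",rect(C,big(blue,180,10,345,300),.022))
print("pocket",rect(C,big(nb,218,38,306,122),.024))
c=big(cv2.inRange(g,75,255)&nb,228,140,282,205); e=cv2.fitEllipse(c); print("cell",e,ray(C,e[0],.041).round(4))
c=big(nb,215,130,300,212); e=cv2.fitEllipse(c); print("cup",e,ray(C,e[0],.012).round(4))
print("comb",rect(C,big(nb,212,218,284,282),.010))
sh=(g<150).astype(np.uint8)*255
m=cv2.inRange(g,95,165); b=im[...,0].astype(int)-im[...,2]
print("px",im[113,100],im[60,130],im[100,126])
m=((b>-3)&(g>90)).astype(np.uint8)*255; m=cv2.morphologyEx(m,2,np.ones((3,3)))
c=big(m,60,70,145,155); print("sink",cv2.minAreaRect(c),rect(C,c,.032))
print(totool((.425,.3255,.1),s))
E
```

```text
[ 0.6038 -0.0008  0.2046] 0.036
tray (array([ 0.603 , -0.0021,  0.022 ]), array([308.2, 137.9, 312.4, 181.6]), array([ 81.8,  -3.7, -90.1, 174.9]))
pocket (array([0.6107, 0.0982, 0.024 ]), array([64.2, 63.8, 64.5, 68. ]), array([ 84.3,  -3.5, -92. , 176.2]))
cell ((256.1591796875, 178.17044067382812), (41.64407730102539, 42.59697723388672), 89.35736846923828) [6.032e-01 6.000e-04 4.100e-02]
cup ((256.6724548339844, 172.7411651611328), (62.65659713745117, 63.54266357421875), 96.63815307617188) [ 6.038e-01 -1.000e-04  1.200e-02]
comb (array([ 0.5975, -0.1005,  0.01  ]), array([66.9, 63.8, 67.2, 67.3]), array([ 85.3,  -3.6, -91.7, 176.2]))
px [160 155 162] [175 180 192] [123 125 132]
sink ((113.0, 110.5), (3.0, 4.0), 90.0) (array([0.4565, 0.069 , 0.032 ]), array([4.1, 3. , 4.1, 3. ]), array([   0.3,  -97.8, -179.7,   81.9]))
[ 32.71 -17.78  10.43]
```

Request:
arm_command:
  increments:
    - [[6,-3.3,1],0,100]
    - [[11,-6,2],0,100]
    - [[16,-8.7,3],0,100]
    - [[21,-11.4,4],0,100]
    - [[26,-14,5],0,100]
    - [[31,-16.8,5],0,100]
    - [[32.7,-17.8,5.4],0,100]
    - [[32.7,-17.8,5.4],0,100]
    - [[32.7,-17.8,5.4],0,100]

```text
time: 8.35
tcp_pos: [0.4248, 0.3235, 0.149]
eef_rot: [2.219, 2.223, -0.001]
ft_force: [0.5, -0.4, 0.5]
grip_width: 0.999
gripper_force: 0.0
```

```bash
python3 - <<'E'
from h import *
im,C,s=shot("wrist"); print(s["tcp_pos"].round(4)); cv2.imwrite("pics/w5.png",im)
hsv=cv2.cvtColor(im,cv2.COLOR_BGR2HSV); m=cv2.inRange(hsv,(3,150,50),(16,255,255))
for c in cv2.findContours(m,0,2)[0]:
    if cv2.contourArea(c)>150:
        e=cv2.fitEllipse(cv2.convexHull(c)); p=ray(C,e[0],.014);print(e, p.round(4), totool((p[0],p[1],.002),s))
E
```

```text
[0.4248 0.3235 0.149 ]
((257.9154968261719, 182.0947265625), (42.86509323120117, 43.90577697753906), 94.17605590820312) [0.4255 0.3278 0.014 ] [ 0.45  0.07 14.7 ]
((158.71627807617188, 186.39718627929688), (56.50710678100586, 62.650848388671875), 123.9148178100586) [0.329  0.3232 0.014 ] [ 0.02 -9.58 14.7 ]
```

Request:
arm_command:
  increments:
    - [[0.4,0.1,5],0,100]
    - [[0.4,0.1,9],0,100]
    - [[0.4,0.1,12],0,100]
    - [[0.4,0.1,14],0,100]
    - [[0.4,0.1,14.6],0,100]
    - [[0.4,0.1,14.6],0,100]
    - [[0.4,0.1,14.6],0,0]
    - [[0.4,0.1,14.6],0,0]
    - [[0.4,0.1,14.6],0,0]
    - [[0.4,0.1,14.6],0,0]
    - [[0.4,0.1,14.6],0,0]
    - [[0.4,0.1,14.6],0,0]

```text
time: 9.9
tcp_pos: [0.4252, 0.3297, 0.0045]
eef_rot: [-2.216, -2.226, -0.002]
ft_force: [-1.9, -1.2, 12.6]
grip_width: 0.483
gripper_force: 59.0
```

Request:
arm_command:
  increments:
    - [[0,0,-4],0,0]
    - [[0,0,-9],0,0]
    - [[-5,2.7,-10],0,0]
    - [[-10,5.4,-10],0,0]
    - [[-15,8.1,-10],0,0]
    - [[-20,10.8,-10],0,0]
    - [[-25,13.5,-10],0,0]
    - [[-30,16.2,-10],0,0]
    - [[-33,17.8,-10],0,0]
    - [[-33,17.8,-10],0,0]
    - [[-33,17.8,-10],0,0]
    - [[-33,17.8,-10],0,0]

```text
time: 11.4
tcp_pos: [0.6038, 0.0018, 0.1033]
eef_rot: [-2.214, -2.228, -0.0]
ft_force: [-0.4, 0.6, 0.6]
grip_width: 0.484
gripper_force: 61.3
```

```bash
python3 - <<'E'
from h import *
im,C,s=shot("wrist"); print(s["tcp_pos"].round(4),s["grip_width"]); cv2.imwrite("pics/w6.png",im)
hsv=cv2.cvtColor(im,cv2.COLOR_BGR2HSV); m=cv2.inRange(hsv,(3,150,40),(16,255,255))
c=big(m,150,150,360,384); e=cv2.fitEllipse(c); p=ray(C,e[0],s["tcp_pos"][2]-.0045+.012); print(e,p.round(4)); d=np.array([.6032,.0003])-p[:2]
t=s["tcp_pos"]; print(totool((.6032,.0003,.0455),s), totool((t[0]+d[0],t[1]+d[1],.0455),s))
E
```

```text
[0.6038 0.0018 0.1033] 0.4835702304016796
((257.09735107421875, 262.31414794921875), (83.55640411376953, 85.31542205810547), 178.59088134765625) [0.6038 0.0008 0.1108]
[-0.15 -0.06  5.78] [-0.05 -0.06  5.78]
```

View pics/w6.png

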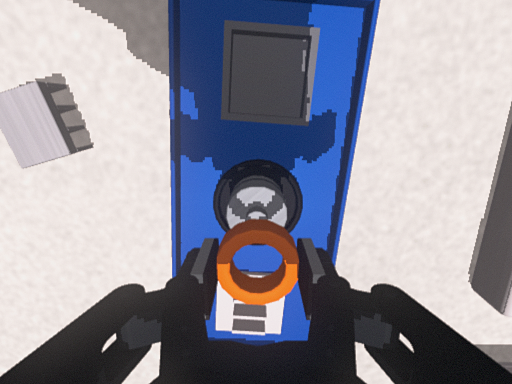

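The ring is held level at (257,262), with the cell and its boss visible behind it at (257,205). I lower and release.

Request:
arm_command:
  increments:
    - [[-0.1,-0.1,3],0,0]
    - [[-0.1,-0.1,5],0,0]
    - [[-0.1,-0.1,5.7],0,0]
    - [[-0.1,-0.1,5.7],0,0]
    - [[-0.1,-0.1,5.7],0,0]
    - [[-0.1,-0.1,5.7],0,70]
    - [[-0.1,-0.1,5.7],0,70]
    - [[-0.1,-0.1,5.7],0,70]
    - [[-0.1,-0.1,2],0,70]
    - [[-0.1,-0.1,-4],0,70]
    - [[-0.1,-0.1,-9],0,100]
    - [[-0.1,-0.1,-9],0,100]

```text
time: 12.95
tcp_pos: [0.6054, -0.0013, 0.1974]
eef_rot: [2.214, 2.222, 0.009]
ft_force: [0.3, 0.2, 0.2]
grip_width: 1.001
gripper_force: 0.0
```

```bash
python3 - <<'E'
from h import *
im,C,s=shot("wrist"); print(s["tcp_pos"].round(4),s["grip_width"]); cv2.imwrite("pics/w7.png",im)
hsv=cv2.cvtColor(im,cv2.COLOR_BGR2HSV); m=cv2.inRange(hsv,(3,150,40),(16,255,255))
c=big(m,150,100,360,300); e=cv2.fitEllipse(c); print(e,ray(C,e[0],.055).round(4))
a=cv2.resize(im[20:300,40:360],None,fx=2,fy=2); cv2.imwrite("pics/w7c.png",a); print(totool((.42,-.1955,.2),s))
E
```

```text
[ 0.6054 -0.0013  0.1974] 1.0005433330201978
((254.44696044921875, 185.5828857421875), (42.30012893676758, 43.48676681518555), 88.1749038696289) [ 0.6037 -0.0023  0.055 ]
[-19.34 -18.61  -0.4 ]
```

View pics/w7c.png

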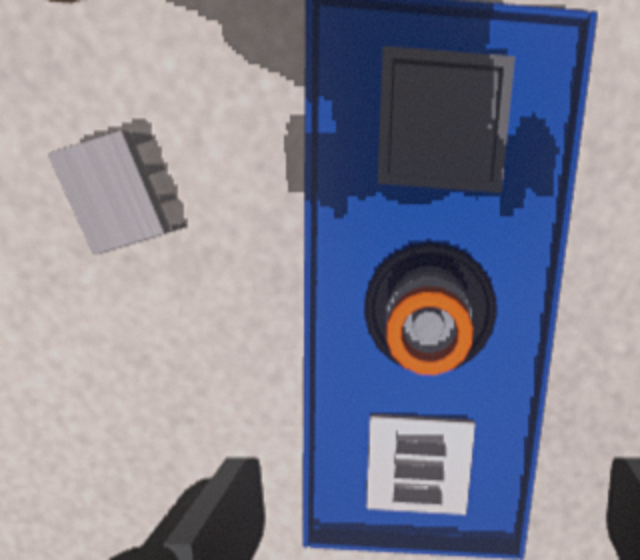

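The ring lies flat around the boss (crop (430,330)). The sink plate corners in the crop are (50,155), (125,132), (163,232), (95,254). Next the bobbin.

```bash
python3 - <<'E'
from h import *
C=cam("wrist"); P=np.array([ray(C,(u/2+40,v/2+20),.032) for u,v in [(50,155),(125,132),(163,232),(95,254)]]); print(P.round(4),P.mean(0).round(4))
e=np.roll(P,-1,0)-P; print(np.linalg.norm(e,axis=1).round(4),np.degrees(np.arctan2(e[:,1],e[:,0])).round(1))
E
```

```text
[[0.4162 0.0811 0.032 ]
 [0.4545 0.0919 0.032 ]
 [0.4666 0.0442 0.032 ]
 [0.4302 0.0329 0.032 ]] [0.4419 0.0626 0.032 ]
[0.0397 0.0492 0.038  0.0502] [  15.7  -75.7 -162.7  106.2]
```

Request:
arm_command:
  increments:
    - [[-5,-5,0],0,100]
    - [[-9,-9,0],0,100]
    - [[-13,-13,0],0,100]
    - [[-17,-17,0],0,100]
    - [[-19.3,-19.1,2],0,100]
    - [[-19.3,-19.1,4],0,100]
    - [[-19.3,-19.1,4],0,100]
    - [[-19.3,-19.1,4],0,100]

```text
time: 14.0
tcp_pos: [0.4131, -0.1944, 0.1532]
eef_rot: [-2.216, -2.226, 0.001]
ft_force: [-0.0, -0.6, -0.2]
grip_width: 0.998
gripper_force: 0.0
```

```bash
python3 - <<'E'
from h import *
im,C,s=shot("wrist"); print(s["tcp_pos"].round(4)); cv2.imwrite("pics/w8.png",im)
hsv=cv2.cvtColor(im,cv2.COLOR_BGR2HSV); m=cv2.inRange(hsv,(12,70,110),(30,255,255))
for c in cv2.findContours(m,0,2)[0]:
    if cv2.contourArea(c)>150:
        e=cv2.fitEllipse(cv2.convexHull(c)); p=ray(C,e[0],.052);print(e, p.round(4), totool((p[0],p[1],.024),s))
print(proj(C,[.414,-.1955,.052]))
E
```

```text
[ 0.4131 -0.1944  0.1532]
((257.8142395019531, 198.3028564453125), (33.547183990478516, 35.144954681396484), 85.99829864501953) [ 0.4136 -0.1955  0.052 ] [-0.12  0.06 12.92]
[258.28992639 198.28763848]
```

Request:
arm_command:
  increments:
    - [[-0.1,0.1,4],0,100]
    - [[-0.1,0.1,8],0,100]
    - [[-0.1,0.1,11],0,100]
    - [[-0.1,0.1,12.8],0,100]
    - [[-0.1,0.1,12.8],0,100]
    - [[-0.1,0.1,12.8],0,0]
    - [[-0.1,0.1,12.8],0,0]
    - [[-0.1,0.1,12.8],0,0]
    - [[-0.1,0.1,12.8],0,0]
    - [[-0.1,0.1,12.8],0,0]
    - [[-0.1,0.1,12.8],0,0]
    - [[-0.1,0.1,12.8],0,0]

```text
time: 15.55
tcp_pos: [0.4145, -0.1958, 0.0261]
eef_rot: [2.216, 2.225, 0.001]
ft_force: [-1.1, 0.6, 9.2]
grip_width: 0.35
gripper_force: 58.5
```

Request:
arm_command:
  increments:
    - [[0,0,-5],0,0]
    - [[0,0,-10],0,0]
    - [[5,3.3,-10],0,0]
    - [[10,6.6,-10],0,0]
    - [[15,10,-10],0,0]
    - [[20,13.3,-10],0,0]
    - [[25,16.6,-10],0,0]
    - [[29.4,19.5,-9],0,0]
    - [[29.4,19.5,-7],0,0]
    - [[29.4,19.5,-5],0,0]
    - [[29.4,19.5,-5],0,0]
    - [[29.4,19.5,-5],0,0]

```text
time: 17.05
tcp_pos: [0.6081, 0.099, 0.0761]
eef_rot: [2.217, 2.225, 0.001]
ft_force: [-0.2, -0.1, -0.2]
grip_width: 0.353
gripper_force: 59.7
```

```bash
python3 - <<'E'
from h import *
im,C,s=shot("wrist"); print(s["tcp_pos"].round(4),s["grip_width"]); cv2.imwrite("pics/w9.png",im)
print(totool((.6103,.098,.0351),s))
E
```

```text
[0.6081 0.099  0.0761] 0.3529397680660202
[-0.1   0.21  4.1 ]
```

View pics/w9.png

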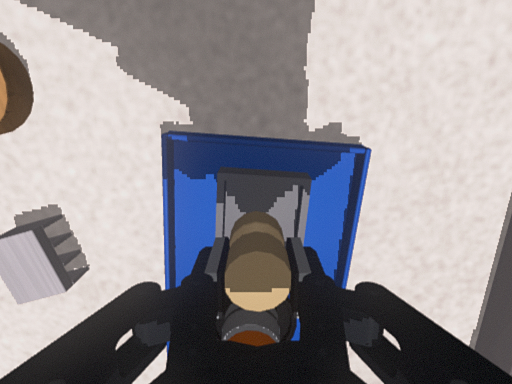

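The bobbin hangs upright over the pocket (pocket columns 217–308, bobbin at 258). I lower, release and rise.

Request:
arm_command:
  increments:
    - [[-0.1,0.2,2.5],0,0]
    - [[-0.1,0.2,3.6],0,0]
    - [[-0.1,0.2,4.1],0,0]
    - [[-0.1,0.2,4.1],0,0]
    - [[-0.1,0.2,4.1],0,70]
    - [[-0.1,0.2,4.1],0,70]
    - [[-0.1,0.2,4.1],0,70]
    - [[-0.1,0.2,4.1],0,70]
    - [[-0.1,0.2,0],0,70]
    - [[-0.1,0.2,-5],0,70]
    - [[-0.1,0.2,-10],0,100]
    - [[-0.1,0.2,-10],0,100]

```text
time: 18.6
tcp_pos: [0.6121, 0.098, 0.1793]
eef_rot: [2.214, 2.223, 0.009]
ft_force: [0.1, 1.0, -0.6]
grip_width: 1.0
gripper_force: 0.0
```

```bash
python3 - <<'E'
from h import *
im,C,s=shot("wrist"); print(s["tcp_pos"].round(4),s["grip_width"]); cv2.imwrite("pics/w10.png",im)
print(totool((.442,.062,.15),s))
E
```

```text
[0.6121 0.098  0.1793] 0.9999028301968597
[ -3.54 -17.04   2.81]
```

View pics/w10.png

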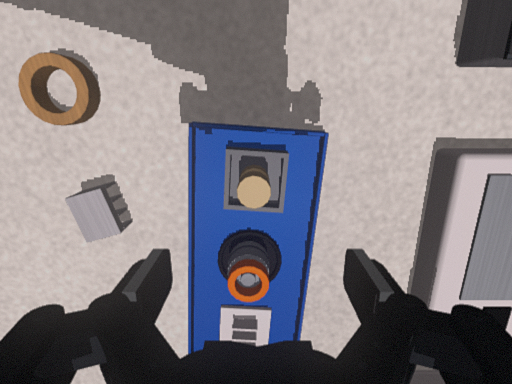

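The bobbin stands in the pocket (254,188) and the ring sits well on the cell. Next the silver sink, with a turn of −15°.

Request:
arm_command:
  increments:
    - [[-1,-5,0],-5,100]
    - [[-2,-10,0],-10,100]
    - [[-3,-15,1],-15,100]
    - [[-3.5,-17,2],-15,100]
    - [[-3.5,-17,2],-15,100]
    - [[-3.5,-17,2],-15,100]

```text
time: 19.4
tcp_pos: [0.4409, 0.0627, 0.1551]
eef_rot: [1.907, 2.496, -0.0]
ft_force: [0.4, -0.0, -0.2]
grip_width: 1.001
gripper_force: 0.0
```

```bash
python3 - <<'E'
from h import *
im,C,s=shot("wrist"); print(s["tcp_pos"].round(4),Ro.from_rotvec(s["eef_rot"]).as_matrix().round(3)[:2,1],totool((.442,.0626,.008),s)); cv2.imwrite("pics/w11.png",im)
E
```

```text
[0.4409 0.0627 0.1551] [0.965 0.263] [-0.04  0.1  14.71]
```

View pics/w11.png

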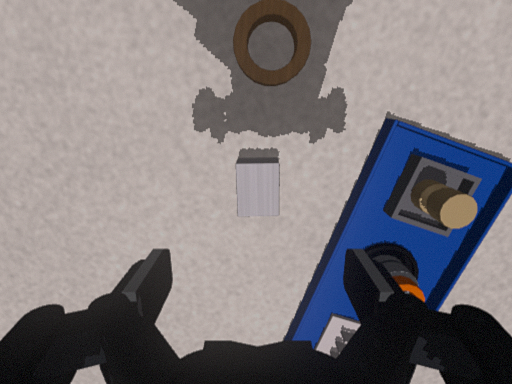

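The sink is aligned with the fingers: plate columns 236–280, rows 162–216, centre (258,189).

```bash
python3 - <<'E'
from h import *
C=cam("wrist"); s=bot.get_state(); p=ray(C,(258,189.2),.032); print(p.round(4),totool((p[0],p[1],.009),s))
E
```

```text
[0.442  0.0636 0.032 ] [ 0.07  0.11 14.62]
```

Request:
arm_command:
  increments:
    - [[0,0.1,5],0,100]
    - [[0,0.1,10],0,100]
    - [[0,0.1,13],0,100]
    - [[0,0.1,14.6],0,100]
    - [[0,0.1,14.6],0,100]
    - [[0,0.1,14.6],0,0]
    - [[0,0.1,14.6],0,0]
    - [[0,0.1,14.6],0,0]
    - [[0,0.1,14.6],0,0]
    - [[0,0.1,14.6],0,0]
    - [[0,0.1,14.6],0,0]
    - [[0,0.1,14.6],0,0]

```text
time: 20.95
tcp_pos: [0.4415, 0.063, 0.0102]
eef_rot: [1.906, 2.496, 0.002]
ft_force: [-1.1, 0.3, 8.6]
grip_width: 0.453
gripper_force: 59.4
```

```bash
python3 - <<'E'
from h import *
s=bot.get_state(); print(s["tcp_pos"].round(4),totool((.5975,-.1005,.11),s),Ro.from_rotvec(s["eef_rot"]).as_matrix().round(3)[:2,1])
E
```

```text
[0.4415 0.063  0.0102] [-19.88  10.77  -9.96] [0.965 0.263]
```

Request:
arm_command:
  increments:
    - [[0,0,-5],0,0]
    - [[0,0,-10],0,0]
    - [[-5,2.7,-10],9,0]
    - [[-10,5.4,-10],19,0]
    - [[-15,8.1,-10],19,0]
    - [[-19.9,10.8,-10],19,0]
    - [[-19.9,10.8,-10],19,0]
    - [[-19.9,10.8,-10],19,0]
    - [[-19.9,10.8,-10],19,0]

```text
time: 22.08
tcp_pos: [0.5968, -0.0995, 0.1094]
eef_rot: [-2.291, -2.148, -0.0]
ft_force: [0.3, 0.7, -1.4]
grip_width: 0.454
gripper_force: 61.4
```

```bash
python3 - <<'E'
from h import *
im,C,s=shot("wrist"); R=Ro.from_rotvec(s["eef_rot"]).as_matrix()
print(s["tcp_pos"].round(4),s["grip_width"],np.degrees(np.arctan2(R[1,1],R[0,1])),totool((.5975,-.1005,.0202),s)); cv2.imwrite("pics/w12.png",im)
E
```

```text
[ 0.5968 -0.0995  0.1094] 0.45350337903759824 -3.688435682819554 [-0.1   0.09  8.92]
```

View pics/w12.png

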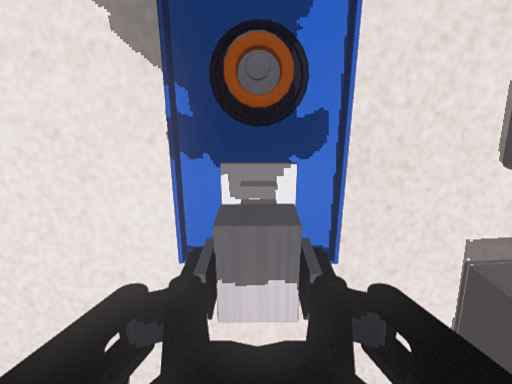

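```bash
python3 - <<'E'
from h import *
s=bot.get_state(); C=cam("wrist",s); R=Ro.from_rotvec(s["eef_rot"]).as_matrix(); t=s["tcp_pos"]
for z in(.1312,.0992): print([proj(C,np.r_[(t+R@[x,y,0])[:2],z]).round(1).tolist() for x in(.026,-.026) for y in(-.02,.02)])
print([proj(C,[.5975+a,-.1005+b,.010]).round() for a,b in((-.032+.002,.032+.002),(.032+.002,.032-.002))])
E
```

```text
[[212.0, 224.5], [302.5, 224.6], [216.8, 322.1], [297.7, 322.1]]
[[220.6, 201.7], [294.0, 201.8], [223.8, 284.4], [290.8, 284.4]]
[array([219., 162.]), array([297., 162.])]
```

The held sink's projected edges (rows 224–322) and the comb's edge (220–297, row 162) both match the picture, so the alignment is good. I lower in stages.

Request:
arm_command:
  increments:
    - [[-0.1,0.1,3],0,0]
    - [[-0.1,0.1,5.5],0,0]
    - [[-0.1,0.1,7],0,0]
    - [[-0.1,0.1,7.8],0,0]
    - [[-0.1,0.1,8.4],0,0]
    - [[-0.1,0.1,8.8],0,0]
    - [[-0.1,0.1,8.9],0,0]
    - [[-0.1,0.1,8.9],0,0]

```text
time: 23.12
tcp_pos: [0.5986, -0.102, 0.0206]
eef_rot: [2.293, 2.147, 0.0]
ft_force: [0.1, -0.5, -0.5]
grip_width: 0.452
gripper_force: 61.5
```

Request:
arm_command:
  increments:
    - [[0.1,-0.1,0],0,0]
    - [[0.1,-0.1,0],0,0]
    - [[0.1,-0.1,0],0,0]

```text
time: 23.5
tcp_pos: [0.5975, -0.1009, 0.0204]
eef_rot: [2.293, 2.147, 0.0]
ft_force: [-0.2, -1.1, -0.7]
grip_width: 0.453
gripper_force: 61.5
```

Request:
arm_command:
  increments:
    - [[0,0,0],0,0]

```text
time: 23.62
tcp_pos: [0.5975, -0.1009, 0.0204]
eef_rot: [2.293, 2.147, 0.0]
ft_force: [0.1, 1.1, 0.4]
grip_width: 0.455
gripper_force: 61.5
```

Request:
arm_command:
  increments:
    - [[0,0,0.05],0,0]
    - [[0,0,0.05],0,75]
    - [[0,0,0.05],0,75]
    - [[0,0,0.05],0,75]
    - [[0,0,0.05],0,75]
    - [[0,0,-4],0,75]
    - [[0,0,-9],0,75]
    - [[0,0,-14],0,100]
    - [[4,0,-18],0,100]
    - [[5,0,-18],0,100]
    - [[5,0,-18],0,100]
    - [[5,0,-18],0,100]

```text
time: 25.12
tcp_pos: [0.5999, -0.052, 0.1991]
eef_rot: [-2.294, -2.145, 0.003]
ft_force: [-0.5, -0.4, -0.1]
grip_width: 1.001
gripper_force: 0.0
```

```bash
python3 - <<'E'
from h import *
im,C,s=shot("wrist"); print(s["tcp_pos"].round(4),s["ft_force"].round(1)); cv2.imwrite("pics/w13.png",im)
for z in (.042,.030): print(z,[proj(C,np.r_[.5975+x*.998+y*.063,-.1005-x*.063+y*.998,z]).round(1).tolist() for y in(.026,-.026) for x in(-.02,.02)])
sc=bot.snapshot("scene")[170:310,130:320]
a=cv2.resize(im[60:330,140:380],None,fx=1.6,fy=1.6); b=cv2.resize(sc,None,fx=2,fy=2,interpolation=cv2.INTER_CUBIC)
o=np.zeros((max(a.shape[0],b.shape[0]),a.shape[1]+b.shape[1],3),np.uint8); o[:a.shape[0],:a.shape[1]]=a; o[:b.shape[0],a.shape[1]:]=b; cv2.imwrite("pics/end.png",o)
E
```

```text
[ 0.5999 -0.052   0.1991] [-0.5 -0.4 -0.1]
0.042 [[239.5, 201.3], [277.0, 201.2], [240.5, 245.4], [276.2, 245.3]]
0.03 [[240.2, 197.9], [276.3, 197.8], [241.1, 240.6], [275.6, 240.5]]
```

View pics/end.png

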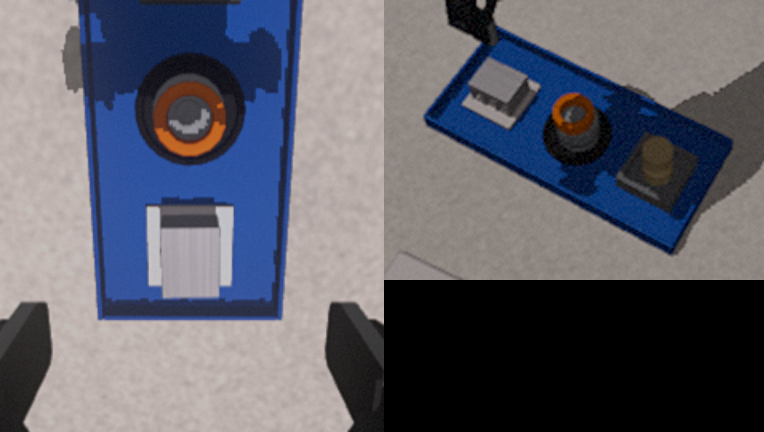

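The sink plate spans crop (160–221, 228–297), i.e. full px (240–278, 202–246). That matches the position predicted for fully down and centred. The cell, ring and bobbin all stand right, and the gripper is clear, so I hand in.

```bash
python3 -c "
from station import bot
print(bot.close_job())"
```

```text
the job is handed in; nothing more can be done
None
```

The kit is packed and handed in at about 25 s of robot time: the steel cell is in the cup with the small ring around its boss, the bobbin is in the pocket, and the silver sink is fully down on the comb; the brass cell and black sink were not touched.

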